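# Load and exercise the spring tester

## Robot

A 7-joint arm with a two-finger parallel gripper is mounted at the origin on the work surface. World frame = base frame: x ahead of the robot, y to its left, z up, the work surface at z = 0. Lengths are in m, angles in rad, forces in N, time in s.
With the tool pointing down it reaches from about 0.4 to 0.85 m from the base axis. Payload 10.4 kg.
Tool frame: the origin (TCP) lies at the very end of the fingers, on their centre line; the grasp point (between the pads) lies 19 mm behind it (manip.grip_point_offset is the distance from the TCP to the grasp point, in m); z points along the fingers, y is the line along which they close (so a half turn about z gives the same grasp; the last joint's range is limited). The gripper opens to 85 mm and grips with 20 to 120 N. Pads are 22 mm wide; open, the fingers measure 114 mm over their backs; the gripper's body (76 mm by 85 mm) begins 54 mm behind the grasp point. The pads swing forward as they close: fully open they stand 13 mm farther back than shut.
Start: joints at [1.106, 0.332, -0.065, 1.46, 0.022, 1.35, -0.088], TCP at [0.267, -0.565, 0.231] pointing down, gripper open.
Joint ranges: [-2.6, 2.6], [-0.5, 2.12], [-1.47, 1.34], [0.16, 2.42], [-1.27, 4.41], [0.06, 2.06], [-2.6, 2.6]. Speed limits (rad/s): [2.22, 2.22, 2.79, 2.79, 3.14, 3.14, 3.14].

## Interface

Orientations are given as a unit quaternion [x, y, z, w].
In Python, from workcell import manip gives the robot as it stands. The module is installed in compiled form; this text tells all that it offers.
- The arm moves only by the tool step_arm, never from a script. Its argument "moves" is a list of rows, each a list of 7 numbers: the closure, from 0 (fully open) to 1 (shut), then the shift along the world's x, y, z in mm, then the turn, a rotation vector about the world's x, y, z in rad. In form: [[grip, tx, ty, tz, ax, ay, az], ...]. A call has 1 to 10 rows; each row is the pose to reach, as a shift and turn from the pose commanded when the call began; what a row does not reach only later rows make up. A row lasts 1/10 s, in which the tool goes at most 50 mm and 8.59 degrees, less where a joint would pass 70% of its speed; a pose out of reach is approached as far as the arm can. A call with a gripper value outside its range is refused whole. The fingers move at their own pace and stop on an object; "grip_force" is the grip in N (left out, the last holds). Time passes only in rows, so rows that repeat a pose let the fingers close. It gives the time, the measured TCP pose, the force, the opening and the grip force at its end, in the units of the state.
- manip.get_obs(): the state, without advancing time (a new reading comes with each control period).
- manip.camera(name): name is "side" or "top"; returns a dict with "image" (400x640x3 uint8, blue, green, red), "K" (3x3 intrinsics, pixels), "dist_coeffs" ([k1, k2, p1, p2, k3] as OpenCV has them; the pictures are not rectified), "rvec" (rotation vector, rad) and "tvec" (3), from world to camera coordinates, as OpenCV has them. Camera axes: x right, y down, z forward; pixel columns grow to the right and rows downward; lengths in m; the calibration is good to about 2 mm. A picture is of the moment at which its call begins. There is no depth.
- manip.hand_in(): hands the job in; it is judged then, once.
The state is a dict: "clock": time; "joint_pos": joint angles; "joint_velocities": joint speeds; "tau": joint torques, N m; "position": TCP position; "ee_rot": TCP orientation; "ft_force": force on the tool from outside, world axes, zero at the start; "torque": the same for the moment, N m; "grip_width": opening from 0.0 (shut) to 1.0 (fully open); "grasp_force": force on a finger pad.
Only numpy, scipy, OpenCV 4.12 (cv2) and the standard library are available. Lean on these libraries where they do the work, as an engineer would, in place of code of your own. Each camera call takes 0.05 s, during which the arm holds its last target. There are 200 camera calls.

## Task

Ready the spring tester, the stand with the slim upright steel spindle: first push its swing-over guard aside by the small black post, about a quarter turn, then take the taller of the two steel ring weights from the tray and lower it gently over the spindle, without letting it drop, until it rests on the round carrier. Then press the spindle's head fully down to its stop, keep it there for a good second, and let it come back up slowly without snapping back. Leave the ring on the spindle and the guard open, keep the other stand's mushroom plunger unpressed, and leave the flat ring and everything else where it is.

Things in the scene. Friction and masses are not known exactly. Their poses are not given: they have to be found in the camera images.
- spindle_head (a point): centre of the flat top of the tester's vertical steel spindle, 18 mm across; 115 mm above the table when up, 97 mm when pressed to its stop. It is the head to press
- spindle (a joint): how far the spindle is pressed down: 0 m up, 0.018 m at its stop; spring of about 6 N at the top and 14 N at the stop
- carrier (a point): centre of the top of the round carrier (48 mm across, 6 mm thick) on the spindle, which moves with it; 55 mm below the spindle's head, so 60 mm above the table when up. The tester's white housing below it is 76 mm across and 36 mm high
- guard_post (a point): top centre of the upright black post (14 mm across, 39 mm high, its foot at 136 mm and its top at 175 mm above the table) on the end of the guard: a flat aluminium disc 56 mm across at 128 to 136 mm height, on a swing arm; closed, the disc hangs over the spindle's head
- guard_hinge (a point): the guard's vertical hinge axis, 90 mm from the post and 90 mm from the spindle axis, at 136 mm height on a column 18 mm across that reaches to 141 mm with its hub 26 mm across. The column's foot is 48 mm across and 12 mm high
- guard (a joint): the guard's angle about its hinge: 0 rad over the spindle (a stop), grows counter-clockwise seen from above, stop at 1.75 rad; stiff enough to stay where it is left
- tall_ring: the taller steel ring weight, 44 mm outside, 22 mm bore, 30 mm high, about 0.2 kg, standing upright in one half of the tray; origin at the centre of its underside, z along its axis
- flat_ring: the flat steel ring weight, 44 mm outside, 22 mm bore, 14 mm high, in the other half of the tray; origin at the centre of its underside
- tray: shallow fixed wooden tray, 80 mm (its x) by 180 mm (its y), walls 10 mm high and 4 mm thick, floor 4 mm, a 10 mm high divider at half its y; origin under its centre
- mushroom_top (a point): top centre of the broad black mushroom plunger (42 mm across, 101 mm above the table) of the other white stand, foot 70 x 110 mm
- mushroom (a joint): how far the mushroom plunger is pressed: 0 m up, 0.018 m down
- bottle: white plastic bottle with a black cap, 48 mm across, 120 mm high, standing between the two stands; origin at the centre of its underside
- knob_weight: steel cylinder weight with a knob on top (no hole), 38 mm across, 70 mm high; origin under its centre
- rubber_block: black rubber specimen block, 50 x 35 x 25 mm; origin under its centre
- jar: amber glass jar with a black lid, 50 mm across, 70 mm high; origin under its centre
- screwdriver: screwdriver lying flat, 170 mm long along its x axis
- calliper: calliper lying flat, 200 mm long along its x axis, 12 mm thick
Not all that is in view belongs to the job. Leave any red or yellow look-alike of the tall_ring alone.

How it is judged:
On the way, in this order (a step that is already met when the one before it is completed fails the run):
1. the guard is swung clear of the spindle (past 0.9 rad) (value of joint guard above 0.9 rad), for 0.2 s.
2. the tall ring sits on the carrier around the spindle (horizontal distance between tall_ring and carrier below 0.006 m and z of tall_ring in the frame of carrier between -0.004 and 0.004 m and angle between tall_ring's own z axis and vertical below 0.12 rad), for 0.2 s.
3. the spindle is pressed to its stop (within 2 mm) with the ring on it, and kept there for 0.8 s (all of step 2 and value of joint spindle above 0.016 m), for 0.8 s.
At the end, for the whole second after the job is handed in: Tall ring at rest on the carrier round the spindle (axes within 6 mm, underside within 4 mm, tilt under 0.12 rad); spindle up (within 3 mm), guard open past 0.9 rad, mushroom plunger up (within 3 mm); flat ring and the six bystanders within 30 mm of their starts (all of step 2 and value of joint each of spindle, mushroom below 0.003 m and value of joint guard above 0.9 rad and linear speed of tall_ring below 0.02 m/s and distance of each of flat_ring, bottle, knob_weight, rubber_block, jar, screwdriver, calliper from where it was at the start of the episode below 0.03 m); the robot touches nothing.
It fails at once if the ring is dropped down the spindle (faster than 0.4 m/s along it) (horizontal distance between tall_ring and carrier below 0.012 m and z of tall_ring in the frame of carrier below 0.055 m and linear speed of tall_ring above 0.4 m/s).
It fails at once if the spindle snaps back up (faster than 0.2 m/s) (velocity of joint spindle below -0.2 m/s).
It fails at once if the mushroom plunger is pressed by more than 5 mm (value of joint mushroom above 0.005 m).
It fails at once if the flat ring or a bystander is moved by more than 30 mm, or a standing one tipped over (distance of any of flat_ring, bottle, knob_weight, rubber_block, jar, screwdriver, calliper from where it was at the start of the episode above 0.03 m or angle between any of bottle, knob_weight, jar's own z axis and vertical above 0.5 rad).
It also fails if it takes over 66 s, if anything falls off the work surface, if the arm or the gripper's body presses on something with over 40 N, if the wrist force passes 120 N, or if a joint passes its speed limit or range.

## Working session

There is one attempt and no reset: what is moved stays moved. The work goes in short steps, Python scripts to look and compute and a tool call to move; the robot and the scene stay as the last step left them, time stands still between calls to the robot, and variables do not carry over. Pictures are saved under pics/ and viewed, at most 10 in all, crops included, and the job is handed in when it is done.

Besides the shell and the picture viewer there is one more tool, called after "Call:" by a JSON object that holds its "op" and its "data", one argument or row to a line. step_arm: Moves the arm, as the interface text tells. Its arguments: {"type":"object","properties":{"moves":{"type":"array","items":{"type":"array","items":{"type":"number"}}},"grip_force":{"type":"number"}},"required":["moves"]}

```bash
mkdir -p pics; cat > h.py <<'E'
import numpy as np, cv2, pickle
from workcell import manip
def snap(tag):
    c={n:manip.camera(n) for n in("side","top")}
    pickle.dump(c,open(f'pics/{tag}.pkl','wb'))
    for n in c: cv2.imwrite(f'pics/{tag}_{n}.png',c[n]['image'])
    return c
def load(tag): return pickle.load(open(f'pics/{tag}.pkl','rb'))
def ray(c,uv):
    p=cv2.undistortPoints(np.array([[uv]],float),c['K'],c['dist_coeffs'])[0,0]
    R=cv2.Rodrigues(np.array(c['rvec'],float))[0];t=np.array(c['tvec'],float).ravel()
    d=R.T@np.array([*p,1]);return -R.T@t,d/np.linalg.norm(d)
def atz(c,uv,z):
    o,d=ray(c,uv);return o+d*(z-o[2])/d[2]
def tri(c,us,ut):
    A=np.zeros((3,3));b=np.zeros(3);L=[ray(c['side'],us),ray(c['top'],ut)]
    for o,d in L:
        P=np.eye(3)-np.outer(d,d);A+=P;b+=P@o
    x=np.linalg.solve(A,b);return x,[np.linalg.norm((np.eye(3)-np.outer(d,d))@(x-o)) for o,d in L]
def proj(c,X): return cv2.projectPoints(np.array(X,float).reshape(-1,3),np.array(c['rvec'],float),np.array(c['tvec'],float),c['K'],c['dist_coeffs'])[0][:,0]
def crop(c,x0,y0,w,h,s,f): cv2.imwrite(f,cv2.resize(c['image'][y0:y0+h,x0:x0+w],None,fx=s,fy=s,interpolation=cv2.INTER_CUBIC))
E
python3 -c "
from h import *
c=snap('a')
for n in c: print(n,ray(c[n],(320,200)))
print(manip.get_obs(),manip.grip_point_offset)"
```

```text
side (array([ 0.48021906, -0.66928516,  0.85957927]), array([ 0.01822546,  0.68148557, -0.73160457]))
top (array([0.32494218, 0.02008667, 1.23422056]), array([ 1.61423852e-01, -2.20277546e-04, -9.86885146e-01]))
{'clock': 0.1, 'joint_pos': array([ 1.10641616,  0.33284432, -0.06471083,  1.46082427,  0.02161919,
        1.34991502, -0.08852224]), 'joint_velocities': array([-1.27097740e-03, -9.74393921e-04, -1.57371874e-03, -2.30098635e-03,
       -2.58116700e-04, -7.51582934e-05, -2.46908697e-04]), 'tau': array([ 2.00297494e-03, -6.26751208e+01,  4.94698563e-02, -3.92424488e+01,
        1.62586238e-02,  7.00391785e-03,  8.92236130e-06]), 'position': array([ 0.26707608, -0.56470022,  0.23058905]), 'ee_rot': array([ 9.75701440e-01,  2.19103358e-01, -1.76905516e-04, -6.22727497e-04]), 'ft_force': array([ 0.18739153,  0.41819352, -0.14437412]), 'torque': array([-0.00501738,  0.01850752, -0.01265605]), 'grasp_force': 0.0, 'grip_width': 1.0040690935217664} 0.0187
```

View pics/a_side.png

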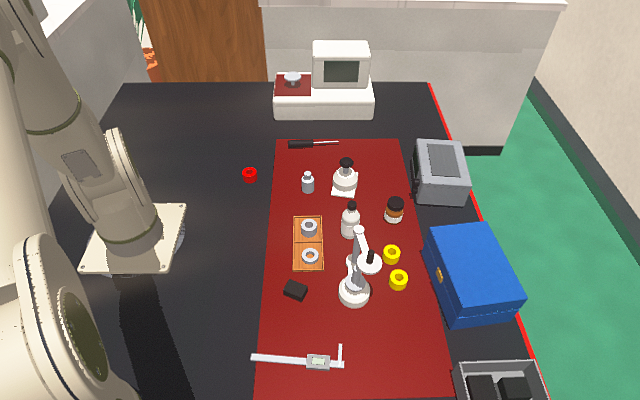

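View pics/a_top.png

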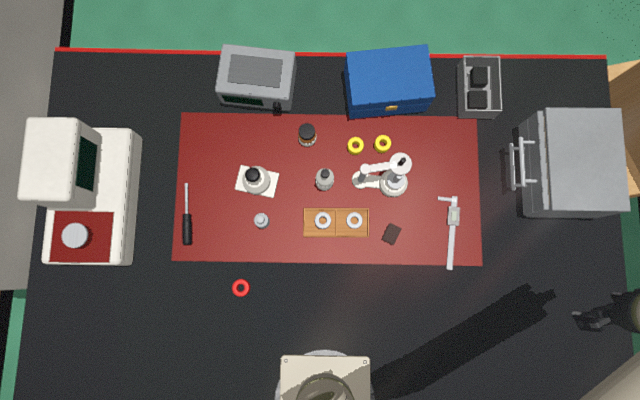

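The side view shows the tray at about (308,243), the tester with its guard arm around (360,265), and the mushroom stand at (345,178). I'll enlarge both views around the tester and tray.

```bash
python3 -c "
from h import *
c=load('a')
crop(c['side'],280,210,140,105,5.7,'pics/c1.png');crop(c['top'],295,130,130,95,6,'pics/c2.png')"
```

```text
(no output)
```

View pics/c1.png

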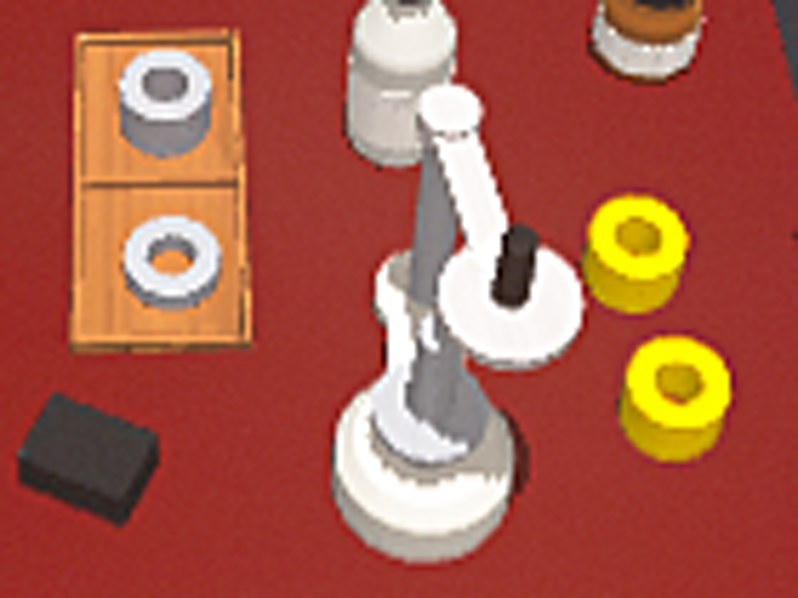

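View pics/c2.png

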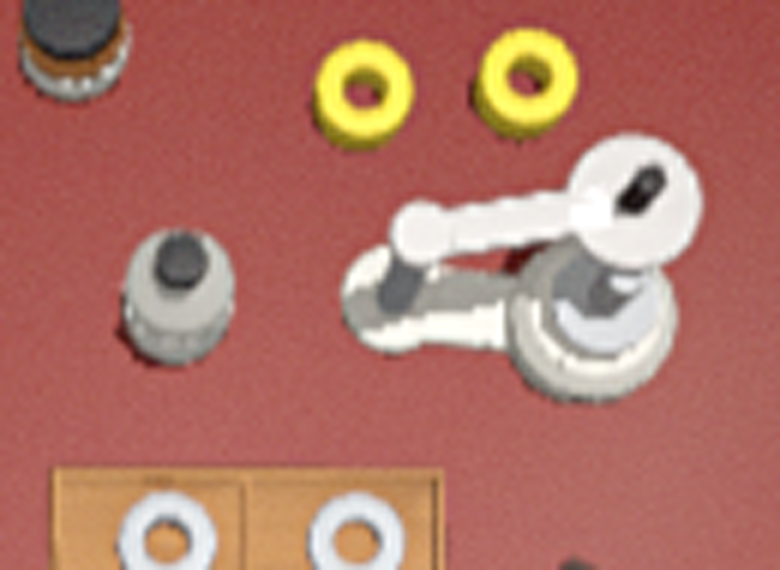

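In the crops, steel ring A is at side (309,225) / top (323,220). Its side wall is clearly visible, so it is the tall one. Steel ring B, at side (310,255) / top (354,220), is flat. The yellow rings at (392,254) and (399,279) and the red ring at (249,174) are look-alikes to leave alone. The guard hub is at side (359,229), and the post top is at side (371,251).

```bash
python3 -c "
from h import *
np.set_printoptions(precision=4,suppress=True)
c=load('a')
S=lambda x,y:((x+.5)/5.7-.5+280,(y+.5)/5.7-.5+210)
T=lambda x,y:((x+.5)/6-.5+295,(y+.5)/6-.5+130)
for n,s,t in[('hub',(450,110),(422,229)),('disc',(512,297),(637,198)),('posttop',(522,236),(652,178)),('postfoot',(512,300),(628,208)),('tall',(165,84),(168,541)),('flat',(172,253),(355,541))]:
  print(n,*tri(c,S(*s),T(*t)))
# ring outline height check: top rim centre and the carrier, housing
P=dict(tall=atz(c['top'],T(168,541),.034))
print(atz(c['top'],T(168,541),.034),atz(c['side'],S(165,84),.034))
print('housing top centre',atz(c['top'],T(593,312),.036),atz(c['side'],S(424,452),.036))
print('carrier',atz(c['top'],T(605,297),.06),atz(c['side'],S(432,405),.06))
print('tray corners',[atz(c['side'],S(*q),.01)[:2] for q in((76,34),(240,30),(252,346),(70,348))])
print('bottle',tri(c,(351,206),T(182,258)))
print('jar',atz(c['side'],(396,202),.07))
"
```

```text
hub [ 0.5863 -0.0906  0.1394] [np.float64(0.0008579228666987407), np.float64(0.0008579228666988835)]
disc [ 0.6021 -0.1802  0.137 ] [np.float64(0.00035705312038876593), np.float64(0.00035705312038891127)]
posttop [ 0.6015 -0.1793  0.175 ] [np.float64(0.0002977872616101457), np.float64(0.00029778726161001435)]
postfoot [ 0.6013 -0.1775  0.1303] [np.float64(0.001437442213364133), np.float64(0.0014374422133643205)]
tall [0.4682 0.0121 0.0331] [np.float64(0.00028965542618882245), np.float64(0.0002896554261888857)]
flat [ 0.4713 -0.0728  0.0169] [np.float64(5.309445974002452e-05), np.float64(5.309445974004296e-05)]
[0.4678 0.012  0.034 ] [0.4684 0.0114 0.034 ]
housing top centre [ 0.5748 -0.1782  0.036 ] [ 0.5747 -0.1873  0.036 ]
carrier [ 0.5767 -0.1796  0.06  ] [ 0.5768 -0.1798  0.06  ]
tray corners [array([0.4244, 0.0635]), array([0.505, 0.065]), array([ 0.5062, -0.118 ]), array([ 0.4266, -0.1178])]
bottle (array([0.5786, 0.0083, 0.1092]), [np.float64(0.0015023737338623242), np.float64(0.0015023737338622602)])
jar [0.705  0.0561 0.07  ]
```

Hinge: (0.586, -0.0905). Post: (0.6015, -0.179). The housing and carrier are near (0.576, -0.180), so the guard is already about 0.27 rad open. Next I move above the post, with the closing axis along the arc's tangent, to cage it between half-open fingers.

Call:
{"op": "step_arm", "data": {
  "moves": [
    [0.3, 334, 386, 10, 0, 0, 1.3],
    [0.3, 334, 386, 10, 0, 0, 1.3],
    [0.3, 334, 386, 10, 0, 0, 1.3],
    [0.3, 334, 386, 10, 0, 0, 1.3],
    [0.3, 334, 386, 10, 0, 0, 1.3],
    [0.5, 334, 386, 10, 0, 0, 1.3],
    [0.5, 334, 386, 10, 0, 0, 1.3],
    [0.5, 334, 386, 10, 0, 0, 1.3],
    [0.5, 334, 386, 10, 0, 0, 1.3],
    [0.5, 334, 386, 10, 0, 0, 1.3]
  ]
}}

```text
clock: 1.1
position: [0.5952, -0.1855, 0.241]
ee_rot: [0.643, 0.766, -0.0, -0.0]
ft_force: [1.0, -0.9, 0.4]
grip_width: 0.501
grasp_force: 0.0
```

Call:
{"op": "step_arm", "data": {
  "moves": [
    [0.5, 0, 0, 0, 0, 0, 0],
    [0.5, 0, 0, 0, 0, 0, 0],
    [0.5, 0, 0, 0, 0, 0, 0]
  ]
}}

```text
clock: 1.4
position: [0.5937, -0.1882, 0.2407]
ee_rot: [0.645, 0.764, -0.0, -0.0]
ft_force: [-0.1, -0.1, -0.5]
grip_width: 0.498
grasp_force: 0.0
```

Call:
{"op": "step_arm", "data": {
  "moves": [
    [0.5, 8, 9, 0, 0, 0, 0],
    [0.5, 8, 9, -20, 0, 0, 0],
    [0.5, 8, 9, -45, 0, 0, 0],
    [0.5, 8, 9, -65, 0, 0, 0],
    [0.5, 8, 9, -80, 0, 0, 0],
    [0.5, 8, 9, -92, 0, 0, 0],
    [0.5, 8, 9, -94, 0, 0, 0],
    [0.5, 8, 9, -94, 0, 0, 0]
  ]
}}

```text
clock: 2.2
position: [0.6025, -0.1781, 0.1474]
ee_rot: [0.644, 0.765, 0.0, 0.0]
ft_force: [-0.9, -0.6, 0.2]
grip_width: 0.496
grasp_force: 0.0
```

```bash
python3 -c "
from h import *
h=np.array([.5863,-.0905]);p=manip.get_obs()['position'][:2]
a0=np.deg2rad(-80);
for k in range(1,15):
  d=k*.1; q=h+.09*np.array([np.cos(a0+d),np.sin(a0+d)]);print(round(d,2),np.round((q-[.6015,-.179])*1000,0))"
```

```text
0.1 [9. 2.]
0.2 [18.  5.]
0.3 [26.  8.]
0.4 [34. 13.]
0.5 [41. 18.]
0.6 [48. 24.]
0.7 [54. 31.]
0.8 [59. 38.]
0.9 [64. 46.]
1.0 [68. 54.]
1.1 [71. 62.]
1.2 [73. 71.]
1.3 [74. 80.]
1.4 [75. 89.]
```

Call:
{"op": "step_arm", "data": {
  "moves": [
    [0.5, 9, 2, 0, 0, 0, 0.1],
    [0.5, 18, 5, 0, 0, 0, 0.2],
    [0.5, 26, 8, 0, 0, 0, 0.3],
    [0.5, 34, 13, 0, 0, 0, 0.4],
    [0.5, 41, 18, 0, 0, 0, 0.5],
    [0.5, 48, 24, 0, 0, 0, 0.6],
    [0.5, 54, 31, 0, 0, 0, 0.7]
  ]
}}

```text
clock: 2.9
position: [0.6571, -0.1474, 0.1484]
ee_rot: [0.341, 0.94, -0.0, 0.001]
ft_force: [-0.4, 0.0, 0.4]
grip_width: 0.5
grasp_force: 0.5
```

Call:
{"op": "step_arm", "data": {
  "moves": [
    [0.5, 5, 7, 0, 0, 0, 0.1],
    [0.5, 10, 15, 0, 0, 0, 0.2],
    [0.5, 14, 23, 0, 0, 0, 0.3],
    [0.5, 17, 31, 0, 0, 0, 0.4],
    [0.5, 19, 40, 0, 0, 0, 0.5],
    [0.5, 20, 49, 0, 0, 0, 0.6],
    [0.5, 21, 58, 0, 0, 0, 0.7],
    [0.5, 21, 58, 0, 0, 0, 0.7]
  ]
}}

```text
clock: 3.7
position: [0.678, -0.0877, 0.1483]
ee_rot: [-0.002, 1.0, 0.0, 0.001]
ft_force: [-0.5, -0.1, -0.0]
grip_width: 0.499
grasp_force: 0.0
```

```bash
python3 -c "
from h import *
c=snap('b')
a=cv2.resize(c['side']['image'][205:305,290:420],None,fx=4,fy=4,interpolation=cv2.INTER_CUBIC)
crop(c['side'],300,210,130,100,6,'pics/d1.png')"
```

```text
(no output)
```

View pics/d1.png

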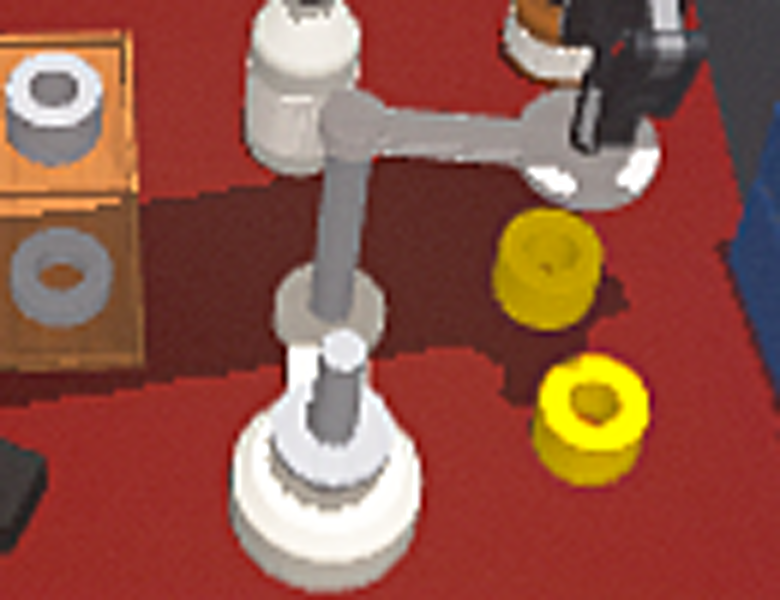

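The guard arm now points along +x, clear of the spindle, whose head shows at side crop (344,350). I lift and move over the tall ring, turning the closing axis to x.

Call:
{"op": "step_arm", "data": {
  "moves": [
    [0.5, 0, 0, 40, 0, 0, 0],
    [0.5, 0, 0, 80, 0, 0, 0],
    [0.2, -50, 25, 90, 0, 0, -0.15],
    [0.2, -100, 50, 80, 0, 0, -0.3],
    [0.2, -140, 70, 60, 0, 0, -0.45],
    [0.2, -180, 85, 50, 0, 0, -0.6],
    [0.2, -210, 100, 20, 0, 0, -0.75],
    [0.2, -210, 100, 0, 0, 0, -0.9],
    [0.2, -210, 100, -20, 0, 0, -1.05],
    [0.2, -210, 100, -40, 0, 0, -1.2]
  ]
}}

```text
clock: 4.8
position: [0.4676, 0.0103, 0.1072]
ee_rot: [0.569, 0.823, 0.0, 0.001]
ft_force: [0.5, -0.1, 0.0]
grip_width: 0.802
grasp_force: 0.0
```

Call:
{"op": "step_arm", "data": {
  "moves": [
    [0.2, 0, 0, 0, 0, 0, -0.15],
    [0.2, 0, 0, 0, 0, 0, -0.3],
    [0.2, 0, 0, 0, 0, 0, -0.37],
    [0.2, 0, 0, 0, 0, 0, -0.37],
    [0.2, 0, 0, 0, 0, 0, -0.37]
  ]
}}

```text
clock: 5.3
position: [0.4677, 0.0107, 0.1075]
ee_rot: [0.707, 0.708, 0.0, 0.0]
ft_force: [-0.3, 0.8, 0.5]
grip_width: 0.799
grasp_force: 0.0
```

```bash
python3 -c "
from h import *
np.set_printoptions(precision=4,suppress=True)
c=snap('d')
print(manip.get_obs()['position'],manip.get_obs()['joint_pos'])
S=lambda x,y:((x+.5)/6-.5+300,(y+.5)/6-.5+210)
print('head',atz(c['side'],S(344,350),.115),'disc',atz(c['side'],S(588,148),.136),'carrier',atz(c['side'],S(332,432),.06))
a=c['side']['image'][205:305,290:420];b=c['top']['image'][120:220,300:430]
cv2.imwrite('pics/e.png',cv2.resize(np.vstack([a,b]),None,fx=3,fy=3,interpolation=cv2.INTER_CUBIC)) 
crop(c['top'],310,130,120,95,6.25,'pics/e.png')"
```

```text
[0.4675 0.0108 0.1074] [ 0.5455  0.1628 -0.7061  1.9802  0.1224  1.0398 -0.2146]
head [ 0.5761 -0.1813  0.115 ] disc [ 0.6747 -0.1054  0.136 ] carrier [ 0.5756 -0.1823  0.06  ]
```

View pics/e.png

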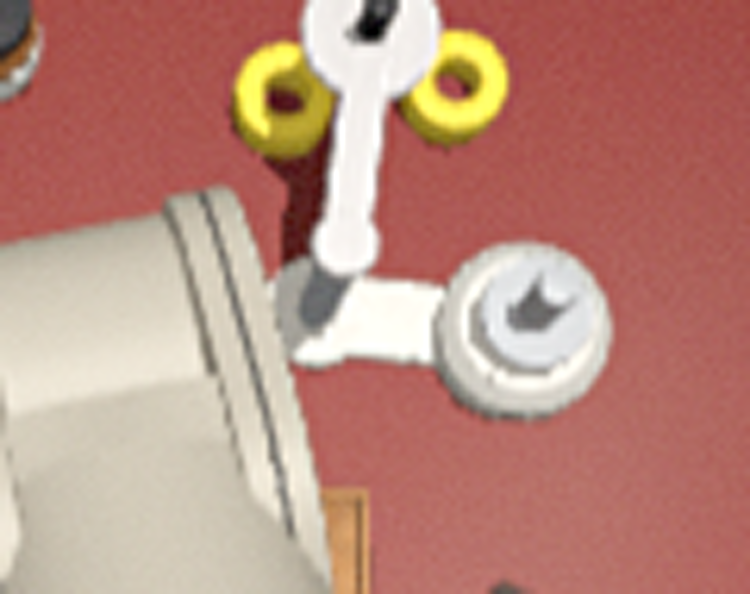

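The top view shows the guard disc at crop (372,25), well clear of the spindle. The carrier is centred at about crop (537,315) and the head is at about (556,287).

```bash
python3 -c "
from h import *
np.set_printoptions(precision=4,suppress=True)
c=load('d')
T=lambda x,y:((x+.5)/6.25-.5+310,(y+.5)/6.25-.5+130)
print('carrier',atz(c['top'],T(538,315),.06),'disc',atz(c['top'],T(371,32),.136),'hub',atz(c['top'],T(346,245),.141))
for n,o,s in(('side',(300,210),6),('top',(310,130),6.25)):
  # projected head/carrier rims for candidate
  im=cv2.resize(c[n]['image'][o[1]:o[1]+95,o[0]:o[0]+120],None,fx=s,fy=s,interpolation=cv2.INTER_CUBIC)
  t=np.linspace(0,6.283,60)
  for r,z in((.009,.115),(.024,.06),(.038,.036)):
    P=np.c_[.5762+r*np.cos(t),-.1805+r*np.sin(t),t*0+z]
    q=(proj(c[n],P)-o+.5)*s-.5
    cv2.polylines(im,[np.round(q).astype(int)],True,(0,200,0),1)
  cv2.imwrite(f'pics/f_{n}.png',im)
a=cv2.imread('pics/f_side.png')[300:570,200:450];b=cv2.imread('pics/f_top.png')[220:490,410:660]
cv2.imwrite('pics/f.png',cv2.resize(np.hstack([a,b]),None,fx=1.6,fy=1.6))"
```

```text
carrier [ 0.5743 -0.1802  0.06  ] disc [ 0.6737 -0.1009  0.136 ] hub [ 0.5842 -0.0905  0.141 ]
```

View pics/f.png

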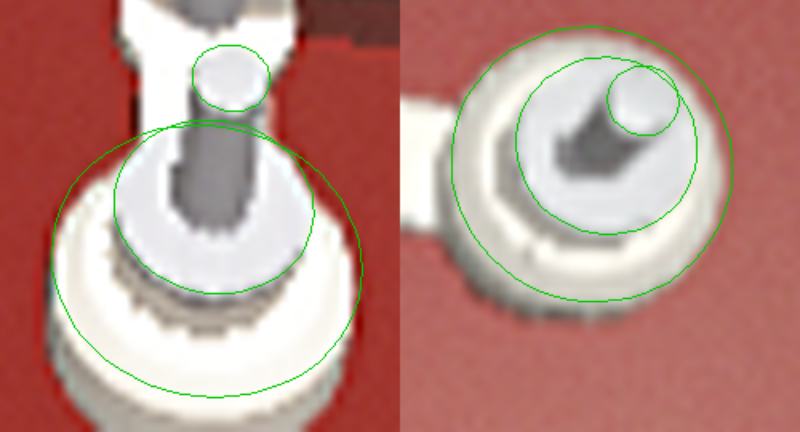

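Call:
{"op": "step_arm", "data": {
  "moves": [
    [0.2, 0, 1, -30, 0, 0, 0],
    [0.2, 0, 1, -55, 0, 0, 0],
    [0.2, 0, 1, -75, 0, 0, 0],
    [0.2, 0, 1, -88, 0, 0, 0],
    [0.2, 0, 1, -95, 0, 0, 0],
    [0.2, 0, 1, -95, 0, 0, 0]
  ]
}}

```text
clock: 6.0
position: [0.4671, 0.0121, 0.0118]
ee_rot: [0.707, 0.708, -0.0, -0.0]
ft_force: [-0.2, 0.9, 0.3]
grip_width: 0.8
grasp_force: 0.0
```

The projected rims (head, carrier) match both views at about (0.5757, -0.1805). I'm now gripping the ring.

Call:
{"op": "step_arm", "data": {
  "moves": [
    [0.35, 1, 0, -4, 0, 0, 0],
    [0.45, 1, 0, -5, 0, 0, 0],
    [0.6, 1, 0, -5, 0, 0, 0],
    [0.7, 1, 0, -5, 0, 0, 0],
    [0.7, 1, 0, -5, 0, 0, 0],
    [0.7, 1, 0, -5, 0, 0, 0],
    [0.7, 1, 0, -5, 0, 0, 0],
    [0.7, 1, 0, -5, 0, 0, 0]
  ],
  "grip_force": 50
}}

```text
clock: 6.8
position: [0.4689, 0.012, 0.0077]
ee_rot: [0.707, 0.707, 0.0, 0.001]
ft_force: [-0.7, -0.4, 6.0]
grip_width: 0.498
grasp_force: 51.2
```

Call:
{"op": "step_arm", "data": {
  "moves": [
    [0.7, 0, 0, 10, 0, 0, 0],
    [0.7, 0, 0, 40, 0, 0, 0],
    [0.7, 0, 0, 80, 0, 0, 0],
    [0.7, 0, 0, 120, 0, 0, 0],
    [0.7, 0, 0, 155, 0, 0, 0],
    [0.7, 20, -37, 162, 0, 0, 0],
    [0.7, 40, -75, 162, 0, 0, 0],
    [0.7, 60, -112, 162, 0, 0, 0],
    [0.7, 80, -150, 162, 0, 0, 0],
    [0.7, 97, -180, 162, 0, 0, 0]
  ]
}}

```text
clock: 7.8
position: [0.5656, -0.1706, 0.1694]
ee_rot: [0.707, 0.707, -0.0, 0.0]
ft_force: [-0.3, -0.3, -1.4]
grip_width: 0.496
grasp_force: 51.4
```

Call:
{"op": "step_arm", "data": {
  "moves": [
    [0.7, 10, -12, 0, 0, 0, 0],
    [0.7, 10, -12, -10, 0, 0, 0],
    [0.7, 10, -12, -20, 0, 0, 0],
    [0.7, 10, -12, -25, 0, 0, 0],
    [0.7, 10, -12, -25, 0, 0, 0],
    [0.7, 10, -12, -25, 0, 0, 0]
  ]
}}

```text
clock: 8.4
position: [0.5752, -0.1793, 0.1444]
ee_rot: [0.706, 0.708, 0.0, 0.0]
ft_force: [0.1, -0.6, -1.6]
grip_width: 0.494
grasp_force: 51.4
```

```bash
python3 -c "
from h import *
c=snap('g')
print(manip.get_obs()['position'],manip.get_obs()['grip_width'])
a=cv2.resize(c['side']['image'][200:310,310:410],None,fx=4,fy=4,interpolation=cv2.INTER_CUBIC);b=cv2.resize(c['top']['image'][130:240,350:450],None,fx=4,fy=4,interpolation=cv2.INTER_CUBIC)
cv2.imwrite('pics/g.png',np.hstack([a,b]))"
```

```text
[ 0.57551485 -0.17966381  0.14471417] 0.49646020956053355
```

View pics/g.png

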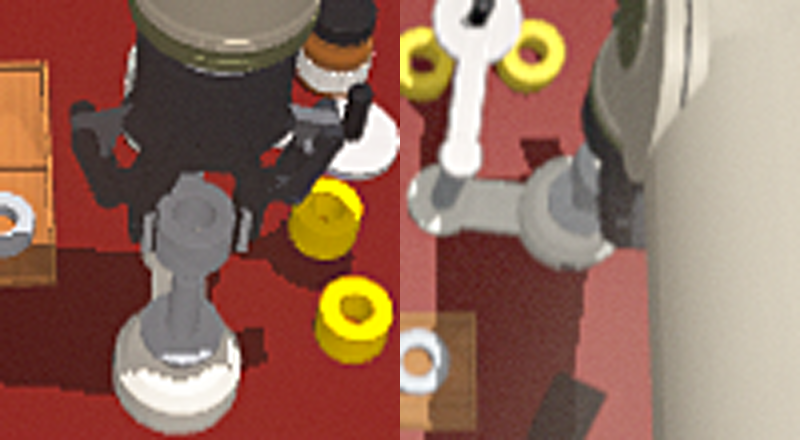

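The ring is held level above the spindle, with its top centre at side crop (197,210). I'll measure it with the same camera as the head.

```bash
python3 -c "
from h import *
np.set_printoptions(precision=4,suppress=True)
c=load('g')
P=lambda x,y:((x+.5)/4-.5+310,(y+.5)/4-.5+200)
for z in(.168,.171): print(atz(c['side'],P(197,211),z))
n='side';s=10;o=(335,235)
im=cv2.resize(c[n]['image'][o[1]:o[1]+55,o[0]:o[0]+50],None,fx=s,fy=s,interpolation=cv2.INTER_CUBIC)
cv2.convertScaleAbs(im,im,1.6,0)
t=np.linspace(0,6.283,80)
for (x,y,r,z,col) in((.5755,-.1797,.022,.171,(0,255,0)),(.5755,-.1797,.011,.171,(0,255,0)),(.5755,-.1797,.022,.141,(0,255,255)),(.5757,-.1805,.009,.115,(255,0,255)),(.5757,-.1805,.009,.06,(255,0,255))):
    q=(proj(c[n],np.c_[x+r*np.cos(t),y+r*np.sin(t),t*0+z])-o+.5)*s-.5
    cv2.polylines(im,[np.round(q).astype(int)],True,col,1)
cv2.imwrite('pics/i.png',im)"
```

```text
[ 0.5766 -0.1773  0.168 ]
[ 0.5762 -0.1795  0.171 ]
```

View pics/i.png

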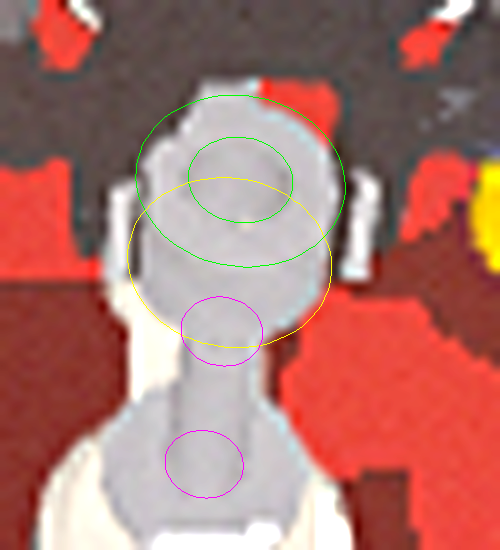

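The overlay agrees within about 1 mm, with the spindle perhaps half a millimetre further along +x. I'm lowering slowly and watching the force.

Call:
{"op": "step_arm", "data": {
  "moves": [
    [0.7, 0.5, -1, -6, 0, 0, 0],
    [0.7, 0.5, -1, -12, 0, 0, 0],
    [0.7, 0.5, -1, -18, 0, 0, 0],
    [0.7, 0.5, -1, -22, 0, 0, 0],
    [0.7, 0.5, -1, -25, 0, 0, 0],
    [0.7, 0.5, -1, -27, 0, 0, 0],
    [0.7, 0.5, -1, -29, 0, 0, 0],
    [0.7, 0.5, -1, -29, 0, 0, 0]
  ]
}}

```text
clock: 9.3
position: [0.5758, -0.181, 0.1149]
ee_rot: [0.707, 0.707, -0.0, -0.0]
ft_force: [0.4, -0.4, -2.3]
grip_width: 0.5
grasp_force: 51.4
```

Call:
{"op": "step_arm", "data": {
  "moves": [
    [0.7, 0, 0, -3, 0, 0, 0],
    [0.7, 0, 0, -6, 0, 0, 0],
    [0.7, 0, 0, -8, 0, 0, 0],
    [0.7, 0, 0, -8, 0, 0, 0]
  ]
}}

```text
clock: 9.7
position: [0.5756, -0.1809, 0.1067]
ee_rot: [0.707, 0.707, -0.0, -0.0]
ft_force: [0.1, -0.1, -1.5]
grip_width: 0.494
grasp_force: 51.4
```

Call:
{"op": "step_arm", "data": {
  "moves": [
    [0.7, 0, 0, -5, 0, 0, 0],
    [0.7, 0, 0, -10, 0, 0, 0],
    [0.7, 0, 0, -15, 0, 0, 0],
    [0.7, 0, 0, -20, 0, 0, 0],
    [0.7, 0, 0, -25, 0, 0, 0],
    [0.7, 0, 0, -30, 0, 0, 0],
    [0.7, 0, 0, -35, 0, 0, 0],
    [0.7, 0, 0, -37, 0, 0, 0],
    [0.7, 0, 0, -37, 0, 0, 0]
  ]
}}

```text
clock: 10.6
position: [0.5757, -0.1809, 0.0698]
ee_rot: [0.707, 0.707, -0.0, -0.0]
ft_force: [-0.1, 0.1, -1.9]
grip_width: 0.497
grasp_force: 51.4
```

Call:
{"op": "step_arm", "data": {
  "moves": [
    [0.7, 0, 0, -1, 0, 0, 0],
    [0.7, 0, 0, -2, 0, 0, 0],
    [0.7, 0, 0, -3, 0, 0, 0],
    [0.7, 0, 0, -4, 0, 0, 0],
    [0.7, 0, 0, -4, 0, 0, 0]
  ]
}}

```text
clock: 11.1
position: [0.5758, -0.181, 0.066]
ee_rot: [0.707, 0.707, -0.0, -0.0]
ft_force: [0.3, -0.2, -1.5]
grip_width: 0.498
grasp_force: 51.4
```

Call:
{"op": "step_arm", "data": {
  "moves": [
    [0.7, 0, 0, -1, 0, 0, 0],
    [0.7, 0, 0, -2, 0, 0, 0],
    [0.7, 0, 0, -2, 0, 0, 0]
  ]
}}

```text
clock: 11.4
position: [0.5758, -0.1809, 0.064]
ee_rot: [0.707, 0.707, 0.0, -0.0]
ft_force: [0.1, 0.2, -1.3]
grip_width: 0.498
grasp_force: 51.4
```

Call:
{"op": "step_arm", "data": {
  "moves": [
    [0.7, 0, 0, -0.5, 0, 0, 0],
    [0.7, 0, 0, -1, 0, 0, 0],
    [0.7, 0, 0, -1, 0, 0, 0]
  ]
}}

```text
clock: 11.7
position: [0.5759, -0.181, 0.0634]
ee_rot: [0.707, 0.707, -0.0, 0.0]
ft_force: [-2.8, 0.2, 4.3]
grip_width: 0.499
grasp_force: 51.9
```

Contact came at TCP z 0.0634, as predicted. I'm opening slowly.

Call:
{"op": "step_arm", "data": {
  "moves": [
    [0.48, 0, 0, 0.5, 0, 0, 0],
    [0.45, 0, 0, 0.5, 0, 0, 0],
    [0.42, 0, 0, 0.5, 0, 0, 0],
    [0.38, 0, 0, 0.5, 0, 0, 0],
    [0.32, 0, 0, 0.5, 0, 0, 0],
    [0.25, 0, 0, 1, 0, 0, 0],
    [0.25, 0, 0, 1, 0, 0, 0]
  ],
  "grip_force": 20
}}

```text
clock: 12.4
position: [0.5759, -0.181, 0.0642]
ee_rot: [0.707, 0.707, 0.0, 0.0]
ft_force: [0.2, 0.6, 0.5]
grip_width: 0.75
grasp_force: 0.0
```

Call:
{"op": "step_arm", "data": {
  "moves": [
    [0.25, 0, 0, 10, 0, 0, 0],
    [0.25, 0, 0, 30, 0, 0, 0],
    [0.25, 0, 0, 55, 0, 0, 0],
    [0.25, 0, 0, 75, 0, 0, 0],
    [1, 0, 0, 90, 0, 0, 0],
    [1, 0, 0, 90, 0, 0, 0],
    [1, 0, 0, 90, 0, 0, 0],
    [1, 0, 0, 90, 0, 0, 0],
    [1, 0, 0, 90, 0, 0, 0],
    [1, 0, 0, 90, 0, 0, 0]
  ]
}}

```text
clock: 13.4
position: [0.5755, -0.1808, 0.1534]
ee_rot: [0.707, 0.708, -0.0, -0.001]
ft_force: [0.4, -0.3, 0.7]
grip_width: 0.003
grasp_force: 0.0
```

```bash
python3 -c "
from h import *
c=snap('j');o=manip.get_obs();print(o['position'],o['grip_width'])
crop(c['side'],315,210,80,90,6,'pics/j.png')"
```

```text
[ 0.57570002 -0.18088881  0.15368616] 0.0019096177698264014
```

View pics/j.png

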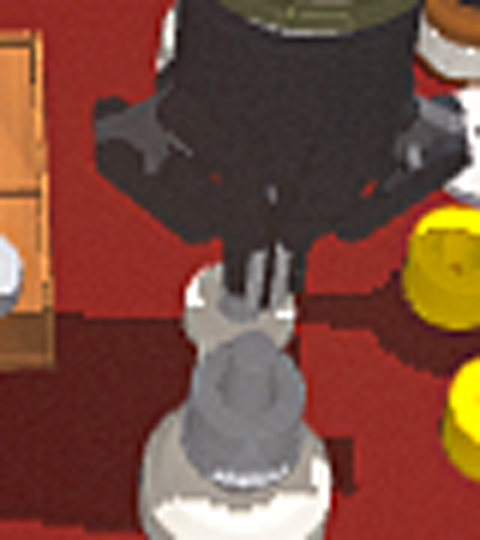

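The ring sits level on the carrier with the spindle through it (crop (245,410)), and the shut fingers are right above the head. Next I press.

Call:
{"op": "step_arm", "data": {
  "moves": [
    [1, 0, 0, -10, 0, 0, 0],
    [1, 0, 0, -20, 0, 0, 0],
    [1, 0, 0, -28, 0, 0, 0],
    [1, 0, 0, -33, 0, 0, 0],
    [1, 0, 0, -36, 0, 0, 0],
    [1, 0, 0, -38, 0, 0, 0],
    [1, 0, 0, -40, 0, 0, 0],
    [1, 0, 0, -42, 0, 0, 0],
    [1, 0, 0, -42, 0, 0, 0]
  ]
}}

```text
clock: 14.4
position: [0.576, -0.181, 0.1124]
ee_rot: [0.707, 0.707, 0.0, 0.0]
ft_force: [-1.6, 0.4, 5.6]
grip_width: 0.0
grasp_force: 2.3
```

Call:
{"op": "step_arm", "data": {
  "moves": [
    [1, 0, 0, -2, 0, 0, 0],
    [1, 0, 0, -4, 0, 0, 0],
    [1, 0, 0, -6, 0, 0, 0],
    [1, 0, 0, -8, 0, 0, 0],
    [1, 0, 0, -10, 0, 0, 0],
    [1, 0, 0, -12, 0, 0, 0],
    [1, 0, 0, -13, 0, 0, 0],
    [1, 0, 0, -13, 0, 0, 0]
  ]
}}

```text
clock: 15.2
position: [0.5761, -0.181, 0.1001]
ee_rot: [0.707, 0.707, 0.0, 0.0]
ft_force: [-4.4, 1.3, 10.1]
grip_width: 0.001
grasp_force: 5.0
```

Call:
{"op": "step_arm", "data": {
  "moves": [
    [1, 0, 0, -1, 0, 0, 0],
    [1, 0, 0, -2, 0, 0, 0],
    [1, 0, 0, -3, 0, 0, 0],
    [1, 0, 0, -4, 0, 0, 0],
    [1, 0, 0, -4, 0, 0, 0]
  ]
}}

```text
clock: 15.7
position: [0.5762, -0.181, 0.0971]
ee_rot: [0.707, 0.707, 0.0, 0.001]
ft_force: [-8.5, 2.8, 17.1]
grip_width: 0.001
grasp_force: 8.9
```

Call:
{"op": "step_arm", "data": {
  "moves": [
    [1, 0, 0, -1, 0, 0, 0],
    [1, 0, 0, -1, 0, 0, 0],
    [1, 0, 0, -1, 0, 0, 0],
    [1, 0, 0, -1, 0, 0, 0],
    [1, 0, 0, -1, 0, 0, 0],
    [1, 0, 0, -1, 0, 0, 0],
    [1, 0, 0, -1, 0, 0, 0],
    [1, 0, 0, -1, 0, 0, 0],
    [1, 0, 0, -1, 0, 0, 0],
    [1, 0, 0, -1, 0, 0, 0]
  ]
}}

```text
clock: 16.7
position: [0.5763, -0.1811, 0.097]
ee_rot: [0.707, 0.707, -0.0, 0.001]
ft_force: [-11.3, 1.9, 26.3]
grip_width: -0.002
grasp_force: 12.9
```

Call:
{"op": "step_arm", "data": {
  "moves": [
    [1, 0, 0, 0, 0, 0, 0],
    [1, 0, 0, 0, 0, 0, 0],
    [1, 0, 0, 0, 0, 0, 0],
    [1, 0, 0, 0, 0, 0, 0],
    [1, 0, 0, 0, 0, 0, 0]
  ]
}}

```text
clock: 17.2
position: [0.5764, -0.1811, 0.097]
ee_rot: [0.707, 0.707, -0.0, 0.001]
ft_force: [-11.6, 2.0, 25.6]
grip_width: -0.002
grasp_force: 12.9
```

At the stop (z 0.097, 26 N), held 1.5 s. I'm releasing slowly.

Call:
{"op": "step_arm", "data": {
  "moves": [
    [1, 0, 0, 1, 0, 0, 0],
    [1, 0, 0, 2, 0, 0, 0],
    [1, 0, 0, 3.5, 0, 0, 0],
    [1, 0, 0, 5, 0, 0, 0],
    [1, 0, 0, 6.5, 0, 0, 0],
    [1, 0, 0, 8, 0, 0, 0],
    [1, 0, 0, 9.5, 0, 0, 0],
    [1, 0, 0, 11, 0, 0, 0],
    [1, 0, 0, 12.5, 0, 0, 0],
    [1, 0, 0, 14, 0, 0, 0]
  ]
}}

```text
clock: 18.2
position: [0.5761, -0.181, 0.1089]
ee_rot: [0.707, 0.707, 0.0, 0.0]
ft_force: [-1.8, 0.4, 5.7]
grip_width: -0.001
grasp_force: 3.0
```

Call:
{"op": "step_arm", "data": {
  "moves": [
    [1, 0, 0, 1.5, 0, 0, 0],
    [1, 0, 0, 3, 0, 0, 0],
    [1, 0, 0, 4.5, 0, 0, 0],
    [1, 0, 0, 6, 0, 0, 0],
    [1, 0, 0, 7.5, 0, 0, 0],
    [1, 0, 0, 9, 0, 0, 0],
    [1, 0, 0, 12, 0, 0, 0],
    [1, 0, 0, 20, 0, 0, 0],
    [1, 0, 0, 40, 0, 0, 0],
    [1, 0, 0, 70, 0, 0, 0]
  ]
}}

```text
clock: 19.2
position: [0.575, -0.1808, 0.1778]
ee_rot: [0.707, 0.707, -0.001, -0.001]
ft_force: [-0.3, 0.4, -0.3]
grip_width: 0.002
grasp_force: 0.0
```

Call:
{"op": "step_arm", "data": {
  "moves": [
    [1, -20, -30, 20, 0, 0, 0],
    [1, -40, -70, 20, 0, 0, 0],
    [1, -60, -110, 20, 0, 0, 0],
    [1, -80, -140, 20, 0, 0, 0],
    [1, -80, -140, 20, 0, 0, 0],
    [1, -80, -140, 20, 0, 0, 0]
  ]
}}

```text
clock: 19.8
position: [0.4955, -0.3217, 0.1986]
ee_rot: [0.707, 0.707, 0.0, 0.0]
ft_force: [0.7, 0.1, -1.0]
grip_width: -0.002
grasp_force: 0.0
```

```bash
python3 -c "
from h import *
np.set_printoptions(precision=4,suppress=True)
c=snap('k');b=load('a');d=load('j');o=manip.get_obs();print(o['position'],o['ft_force'])
# tester region unchanged since the ring was placed? bystanders unchanged since start?
for n in c:
  for nm,ref in(('start',b),('placed',d)):
    x=np.abs(c[n]['image'].astype(int)-ref[n]['image']).max(2)
    for q,(u,v,w,h) in dict(side=dict(flat=(300,245,20,20),block=(283,280,26,22),mush=(333,155,26,42),bottle=(341,200,18,38),jar=(384,195,22,30),knob=(300,168,18,28),ring=(338,262,34,30),disc=(385,222,30,25)),top=dict(mush=(235,165,45,32),ring=(380,165,30,30),callip=(435,190,30,80),screwd=(178,180,18,70))) [n].items():
      p=x[v:v+h,u:u+w];print(n,nm,q,'frac>60: %.2f'%(p>60).mean(),end='; ')
  print()
"
```

```text
[ 0.4966 -0.3198  0.1985] [-0.3729  0.0516  0.0427]
side start flat frac>60: 0.86; side start block frac>60: 0.19; side start mush frac>60: 0.80; side start bottle frac>60: 0.68; side start jar frac>60: 0.04; side start knob frac>60: 0.92; side start ring frac>60: 0.65; side start disc frac>60: 0.56; side placed flat frac>60: 0.72; side placed block frac>60: 0.06; side placed mush frac>60: 0.55; side placed bottle frac>60: 0.72; side placed jar frac>60: 0.11; side placed knob frac>60: 0.85; side placed ring frac>60: 0.43; side placed disc frac>60: 0.15; 
top start mush frac>60: 0.00; top start ring frac>60: 0.35; top start callip frac>60: 0.19; top start screwd frac>60: 0.00; top placed mush frac>60: 0.00; top placed ring frac>60: 0.50; top placed callip frac>60: 0.78; top placed screwd frac>60: 0.00;
```

The arm still hides the tester in the side view, so I'm retreating toward the start pose and comparing again.

Call:
{"op": "step_arm", "data": {
  "moves": [
    [1, -230, -245, 35, 0, 0, -1.3],
    [1, -230, -245, 35, 0, 0, -1.3],
    [1, -230, -245, 35, 0, 0, -1.3],
    [1, -230, -245, 35, 0, 0, -1.3],
    [1, -230, -245, 35, 0, 0, -1.3],
    [1, -230, -245, 35, 0, 0, -1.3],
    [1, -230, -245, 35, 0, 0, -1.3],
    [1, -230, -245, 35, 0, 0, -1.3],
    [1, -230, -245, 35, 0, 0, -1.3],
    [1, -230, -245, 35, 0, 0, -1.3]
  ]
}}

```text
clock: 20.9
position: [0.2674, -0.5652, 0.2332]
ee_rot: [0.991, 0.136, 0.0, -0.0]
ft_force: [-0.4, 0.5, -0.4]
grip_width: -0.003
grasp_force: 0.0
```

```bash
python3 -c "
from h import *
c=snap('l');b=load('a');d=load('j');o=manip.get_obs();print(o['position'],o['ft_force'])
for n in c:
  for nm,ref in(('start',b),('placed',d)):
    x=np.abs(c[n]['image'].astype(int)-ref[n]['image']).max(2)
    for q,(u,v,w,h) in dict(side=dict(flat=(300,245,20,20),block=(283,280,26,22),mush=(333,155,26,42),bottle=(341,200,18,38),jar=(384,195,22,30),knob=(300,168,18,28),ring=(338,264,34,26),disc=(385,222,30,25)),top=dict(mush=(235,165,45,32),ring=(380,165,30,30),callip=(435,190,30,80),screwd=(178,180,18,70))) [n].items():
      p=x[v:v+h,u:u+w];print(n,nm,q,'%.2f'%(p>60).mean(),end='; ')
  print()
g=cv2.cvtColor(c['side']['image'],cv2.COLOR_BGR2GRAY)[260:300:2,336:376:2];print(g)
g=cv2.cvtColor(d['side']['image'],cv2.COLOR_BGR2GRAY)[260:300:2,336:376:2];print(g)
"
```

```text
[ 0.26721592 -0.56524169  0.23315014] [ 0.34873871 -0.18269829 -0.61777032]
side start flat 0.00; side start block 0.00; side start mush 0.00; side start bottle 0.01; side start jar 0.04; side start knob 0.00; side start ring 0.40; side start disc 0.57; side placed flat 0.17; side placed block 0.15; side placed mush 0.50; side placed bottle 0.81; side placed jar 0.12; side placed knob 0.00; side placed ring 0.56; side placed disc 0.16; 
top start mush 0.00; top start ring 0.35; top start callip 0.00; top start screwd 0.00; top placed mush 0.00; top placed ring 0.49; top placed callip 0.76; top placed screwd 0.00; 
[[ 88  84  89  85  78 255 255 156 115 138 140 129 159 162  50  66  62  64
   65  65]
 [ 86  85  85  85  80 255 254 255 206 134 144 255 255 255  95  62  65  63
   66  64]
 [ 85  84  85  83  83 132 255 255 255 255 255 255 253 255  67  90  88  65
   69  69]
 [ 85  85  85  85  86  86 255 255 255 226 226 228 252 202  79  88  86  87
   87  87]
 [ 84  83  85  85  84  79 254 249 235 239 230 232 240 125  81  87  88  86
   85  88]
 [ 86  85  83  85  86  75 255 229 215 187 235 237 170
[... 2223 characters left out ...]
  73  70
   70  75]
 [ 51  33 148 157 167 121 119 122 118 119 134 122 125 116 123 164 156  45
   47  77]
 [ 48  55 148 160 165 124 120 121 122 131 130 130 117 113 121 160 185  37
   47  82]
 [ 47  78 150 159 160 167 115 127 137 131 137 139 159 207 167 161 242  46
   47  81]
 [ 45  85 153 155 156 161 166 140 173 201 209 202 120 164 158 161 246  89
   49  69]
 [ 43 113 158 153 180 152 154 160 167 144 140 162 153 219 222 200 250  66
   56  78]
 [ 44 116 168 248 242 255 255 213 224 150 148 224 255 254 253 243 250  54
   76  76]
 [ 50  84 128 241 237 239 251 254 255 255 255 254 254 252 245 243 229  62
   76  74]
 [ 59  43 146 154 243 240 243 243 251 253 253 250 245 245 246 240 154  73
   75  73]]
```

The ring and spindle outlines match the pre-press picture apart from shadow. The objects I compared (flat ring, rubber block, mushroom, bottle, jar, knob weight, calliper and screwdriver) are unchanged from the start. I'm handing in.

```bash
python3 -c "
from workcell import manip
print(manip.hand_in())"
```

```text
the job is handed in; nothing more can be done
None
```

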